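# Starter jars from the cork rack to the warming rack, in reverse order

### The job

Move the three small glass jars and the plastic tub from the rack with the cork pads to the rack with the terracotta warming tiles, one to a tile, in the reverse order: the one that stands leftmost now ends rightmost, the second from the left ends second from the right, and so on. Set each down upright in the middle of its tile, and never tip one over on the way.

Things in the scene. Friction and masses are not known exactly. Their poses are not given: they have to be found in the camera images.
- tall_mid (a point): tall slender round glass jar with paper band and flat steel lid: body 48 mm in diameter up to 66 mm, lid 44 mm in diameter, 84 mm high in all, about 0.22 kg. Point on its axis, half-way up (42 mm above its underside); z axis up the jar. Loose; at the start it stands upright on a cork pad
- squat_mid (a point): squat wide round glass jar with paper band and flat steel lid: body 62 mm in diameter up to 40 mm, lid 58 mm in diameter, 58 mm high in all, about 0.24 kg. Point on its axis, half-way up (29 mm above its underside); z axis up the jar. Loose; at the start it stands upright on a cork pad
- square_mid (a point): square glass jar with paper band and square steel lid: body 48 x 48 mm up to 58 mm, lid 46 x 46 mm, 72 mm high in all, about 0.23 kg; its flat sides face along its x and y axes. Point on its axis, half-way up (36 mm above its underside); z axis up the jar. Loose; at the start it stands upright on a cork pad
- tub_mid (a point): small round plastic dough tub, clear with a white lid that has a 12 x 34 mm raised bar across its top: 54 mm in diameter (lid 55), 73 mm high in all, about 0.15 kg. Point on its axis, half-way up (36.5 mm above its underside); z axis up the jar. Loose; at the start it stands upright on a cork pad
- pad_rack: fixed light wooden rack with square cork pads, the one the jars start on, 400 mm long (its y axis, roughly the robot's left-right, +y to the left) and 92 mm deep (x axis), board top 12 mm above the table, a low lip at each end (top 22 mm). Origin under its centre, at table height. Four places in a row at y = -144, -48, 48 and 144 mm, x = 0; pad tops 16 mm above the table. It may be the nearer or the farther of the two racks
- stone_rack: fixed light wooden rack with round terracotta warming tiles, empty at the start, 400 mm long (its y axis, roughly the robot's left-right, +y to the left) and 92 mm deep (x axis), board top 12 mm above the table, a low lip at each end (top 22 mm). Origin under its centre, at table height. Four places in a row at y = -144, -48, 48 and 144 mm, x = 0; each place has a flat tile 84 mm in diameter centred on it, tile tops 16 mm above the table
- pad_tall: fixed square cork pad, 84 x 84 x 4 mm, on the cork-pad rack: the one that the tall round jar stands on at the start. It stays there and so records that one's place in the row. Origin at the centre of its underside
- pad_squat: fixed square cork pad, 84 x 84 x 4 mm, on the cork-pad rack: the one that the squat jar stands on at the start. It stays there and so records that one's place in the row. Origin at the centre of its underside
- pad_square: fixed square cork pad, 84 x 84 x 4 mm, on the cork-pad rack: the one that the square jar stands on at the start. It stays there and so records that one's place in the row. Origin at the centre of its underside
- pad_tub: fixed square cork pad, 84 x 84 x 4 mm, on the cork-pad rack: the one that the plastic tub stands on at the start. It stays there and so records that one's place in the row. Origin at the centre of its underside
There are look-alikes about, which are no part of the job. Leave any purple, red or yellow look-alike of the part that bears square_mid alone.

How it is judged:
At the end, for the whole second after the job is handed in: Each of the four stands upright (within 0.1 rad), at rest on the tile rack, in the place mirrored from its start in the row (start y on the cork rack = -y here), within 12 mm of the tile centre along the rack's x and along its y, its height within 4 mm of standing on the tile (((y of pad_tall in the frame of pad_rack between -0.174 and -0.114 m and y of tall_mid in the frame of stone_rack between 0.132 and 0.156 m) or (y of pad_tall in the frame of pad_rack between -0.078 and -0.018 m and y of tall_mid in the frame of stone_rack between 0.036 and 0.06 m) or (y of pad_tall in the frame of pad_rack between 0.018 and 0.078 m and y of tall_mid in the frame of stone_rack between -0.06 and -0.036 m) or (y of pad_tall in the frame of pad_rack between 0.114 and 0.174 m and y of tall_mid in the frame of stone_rack between -0.156 and -0.132 m)) and x of tall_mid in the frame of stone_rack between -0.012 and 0.012 m and z of tall_mid in the frame of stone_rack between 0.054 and 0.062 m and angle between each of tall_mid, squat_mid, square_mid, tub_mid's own z axis and vertical below 0.1 rad and linear speed of each of jar_tall, jar_squat, jar_square, jar_tub below 0.02 m/s and ((y of pad_squat in the frame of pad_rack between -0.174 and -0.114 m and y of squat_mid in the frame of stone_rack between 0.132 and 0.156 m) or (y of pad_squat in the frame of pad_rack between -0.078 and -0.018 m and y of squat_mid in the frame of stone_rack between 0.036 and 0.06 m) or (y of pad_squat in the frame of pad_rack between 0.018 and 0.078 m and y of squat_mid in the frame of stone_rack between -0.06 and -0.036 m) or (y of pad_squat in the frame of pad_rack between 0.114 and 0.174 m and y of squat_mid in the frame of stone_rack between -0.156 and -0.132 m)) and x of squat_mid in the frame of stone_rack between -0.012 and 0.012 m and z of squat_mid in the frame of stone_rack between 0.041 and 0.049 m and ((y of pad_square in the frame of pad_rack between -0.174 and -0.114 m and y of square_mid in the frame of stone_rack between 0.132 and 0.156 m) or (y of pad_square in the frame of pad_rack between -0.078 and -0.018 m and y of square_mid in the frame of stone_rack between 0.036 and 0.06 m) or (y of pad_square in the frame of pad_rack between 0.018 and 0.078 m and y of square_mid in the frame of stone_rack between -0.06 and -0.036 m) or (y of pad_square in the frame of pad_rack between 0.114 and 0.174 m and y of square_mid in the frame of stone_rack between -0.156 and -0.132 m)) and x of square_mid in the frame of stone_rack between -0.012 and 0.012 m and z of square_mid in the frame of stone_rack between 0.048 and 0.056 m and ((y of pad_tub in the frame of pad_rack between -0.174 and -0.114 m and y of tub_mid in the frame of stone_rack between 0.132 and 0.156 m) or (y of pad_tub in the frame of pad_rack between -0.078 and -0.018 m and y of tub_mid in the frame of stone_rack between 0.036 and 0.06 m) or (y of pad_tub in the frame of pad_rack between 0.018 and 0.078 m and y of tub_mid in the frame of stone_rack between -0.06 and -0.036 m) or (y of pad_tub in the frame of pad_rack between 0.114 and 0.174 m and y of tub_mid in the frame of stone_rack between -0.156 and -0.132 m)) and x of tub_mid in the frame of stone_rack between -0.012 and 0.012 m and z of tub_mid in the frame of stone_rack between 0.0485 and 0.0565 m); the robot touches nothing.
It fails at once if the tall jar is tipped by more than 0.7 rad (angle between tall_mid's own z axis and vertical above 0.7 rad).
It fails at once if the squat jar is tipped by more than 0.7 rad (angle between squat_mid's own z axis and vertical above 0.7 rad).
It fails at once if the square jar is tipped by more than 0.7 rad (angle between square_mid's own z axis and vertical above 0.7 rad).
It fails at once if the tub is tipped by more than 0.7 rad (angle between tub_mid's own z axis and vertical above 0.7 rad).
It also fails if it takes over 96 s, if anything falls off the work surface, if the arm or the gripper's body presses on something with over 40 N, if the wrist force passes 120 N, or if a joint passes its speed limit or range.

### The arm

A 6-joint arm with a two-finger parallel gripper is mounted at the origin on the work surface. World frame = base frame: x ahead of the robot, y to its left, z up, the work surface at z = 0. Lengths are in m, angles in rad, forces in N, time in s.
With the tool pointing down it reaches from about 0.25 to 0.775 m from the base axis. Payload 4 kg.
Tool frame: the origin (TCP) lies midway between the tips of the shut fingers; the grasp point (between the pads) lies 19 mm behind it (robot.pinch_z is the distance from the TCP to the grasp point, in m); x points along the fingers, y is the direction in which the jaws open and shut, and the axes are right-handed (so a half turn about x gives the same grasp; the last joint's range is limited). The gripper opens to 94 mm and grips with 3 to 60 N. Pads are 16 mm wide; open, the fingers measure 119 mm over their backs; the gripper's body (75 mm by 177 mm) begins 78 mm behind the grasp point.
Start: joints at [-0.103, 0.087, 1.371, -0, 1.684, -0.103], TCP at [0.55, -0, 0.206] pointing down, gripper open.
Joint ranges: [-3.1, 3.1], [-0.76, 2.03], [0.27, 2.55], [-1.08, 4.22], [0.17, 2.65], [-2.57, 2.57]. Speed limits (rad/s): [2.79, 2.79, 3.14, 3.14, 3.14, 3.14].

### API

Orientations are given as [roll, pitch, yaw] about the fixed x, y, z axes, in that order (R = Rz(yaw) Ry(pitch) Rx(roll)).
In Python, from bench import robot, imaging gives the robot as it stands. The module is installed in compiled form; this text tells all that it offers.
- The arm moves only by the tool drive_tool, never from a script. Its argument "commands" is a list that holds one entry, the list of rows, each a list of 4 numbers: the shift along the tool's x, y, z as a fraction of full scale, then the turn about the tool's x as a fraction of full scale. A call has 1 to 20 rows; each row shifts and turns the commanded pose from where the row before left it, along the tool's axes as they then stand; what a row does not reach is not made up. Full scale, the value 1, is 0.25 m for a shift and 360 degrees for a turn. A row lasts 1/10 s, in which the tool goes at most 50 mm and 8.59 degrees, less where a joint would pass 70% of its speed; a pose out of reach is approached as far as the arm can. A call with a number of a shift or a turn outside -1 to 1 is refused whole. A call with a gripper value outside its range is refused whole. "grip" is the opening, from 0 (shut) to 1 (fully open), set as the call begins (left out, the last holds). The fingers move at their own pace and stop on an object; the grip force is fixed at half the most. Time passes only in rows, so rows that do not move let the fingers close. It gives the time, the measured TCP pose, the force and the opening at its end, in the units of the state.
- robot.get_obs(): the state, without advancing time (a new reading comes with each control period).
- imaging.snapshot(name): name is "scene" or "side" or "wrist"; returns a dict with "pixels" (480x640x3 uint8, red, green, blue), "z_map" (480x640 float32, m along the optical axis (not along the pixel's ray), 0 where there is no reading), "mtx" (3x3 intrinsics, pixels), "extrinsics" (4x4, takes a point from world to camera coordinates). Camera axes: x right, y up, looking along -z (the intrinsics and any distortion apply to the point x, -y, -z); pixel columns grow to the right and rows downward; lengths in m; the calibration is good to about 2 mm. A picture is of the moment at which its call begins.
- robot.close_job(): hands the job in, once; it reports no verdict.
The state is a dict: "time": time; "joint_positions": joint angles; "qvel": joint speeds; "joint_torque": joint torques, N m; "tool_pos": TCP position; "ee_rot": TCP orientation; "wrist_force": force on the tool from outside, world axes, zero at the start; "wrist_torque": the same for the moment, N m; "width": finger opening in m.
Only numpy, scipy, OpenCV 4.12 (cv2) and the standard library are available. Lean on these libraries where they do the work, as an engineer would, in place of code of your own. Each camera call takes 0.05 s, during which the arm holds its last target.

## Working session

There is one attempt and no reset: what is moved stays moved. The work goes in short steps, Python scripts to look and compute and a tool call to move; the robot and the scene stay as the last step left them, time stands still between calls to the robot, and variables do not carry over. Pictures are saved under pics/ and viewed, and the job is handed in when it is done.

Besides the shell and the picture viewer there is one more tool, called as name([rows], argument=value, ...), one row to a line, values as JSON. drive_tool: Moves the arm, as the interface text tells. Shift numbers are shares of 0.25 m and turn numbers shares of 360 degrees, none past 1 either way. Its arguments: {"type":"object","properties":{"commands":{"type":"array","items":{"type":"array","items":{"type":"array","items":{"type":"number","minimum":-1,"maximum":1}}}},"grip":{"type":"number"}},"required":["commands"]}

```bash
mkdir -p pics; cat > h.py <<'E'
import numpy as np, cv2
from bench import robot, imaging
def snap(n,tag):
    s=imaging.snapshot(n); cv2.imwrite(f'pics/{tag}.png',cv2.cvtColor(s['pixels'],cv2.COLOR_RGB2BGR)); np.savez(f'pics/{tag}.npz',**s); return s
def world(s,us,vs,z=None):
    K=s['mtx'];T=np.linalg.inv(s['extrinsics']);us=np.atleast_1d(us);vs=np.atleast_1d(vs)
    d=np.stack([(us-K[0,2])/K[0,0],-(vs-K[1,2])/K[1,1],-np.ones(len(us))],1)
    if z is None: return (d*s['z_map'][vs.astype(int),us.astype(int)][:,None])@T[:3,:3].T+T[:3,3]
    w=d@T[:3,:3].T; t=(z-T[2,3])/w[:,2]; return T[:3,3]+w*t[:,None]
E
python3 - <<'E'
from h import *
for n in ['scene','side','wrist']:
    s=snap(n,n+'0'); T=np.linalg.inv(s['extrinsics']); print(n,T.round(3).tolist(),s['mtx'].tolist(),[k for k in s])
o=robot.get_obs(); print(o)
E
```

```text
scene [[-0.265, -0.665, 0.698, 1.247], [0.964, -0.173, 0.2, 0.099], [-0.012, 0.727, 0.687, 0.695], [0.0, 0.0, 0.0, 1.0]] [[480.33608992627387, 0.0, 320.2447432629682], [0.0, 480.33608992627387, 232.81532869767037], [0.0, 0.0, 1.0]] ['pixels', 'z_map', 'mtx', 'extrinsics']
side [[0.846, 0.387, -0.366, 0.223], [-0.533, 0.608, -0.589, -0.708], [-0.006, 0.693, 0.721, 0.838], [0.0, 0.0, 0.0, 1.0]] [[548.347386618685, 0.0, 316.41275955179], [0.0, 548.347386618685, 237.83039855672934], [0.0, 0.0, 1.0]] ['pixels', 'z_map', 'mtx', 'extrinsics']
wrist [[1.0, -0.002, 0.003, 0.549], [0.001, 0.968, 0.251, 0.073], [-0.003, -0.251, 0.968, 0.384], [0.0, 0.0, 0.0, 1.0]] [[391.424064931328, 0.0, 322.018889198047], [0.0, 391.424064931328, 239.89854149491129], [0.0, 0.0, 1.0]] ['pixels', 'z_map', 'mtx', 'extrinsics']
{'time': 0.15, 'joint_positions': array([-1.03108554e-01,  8.78186973e-02,  1.37183790e+00, -2.08473129e-06,
        1.68359377e+00, -1.03122893e-01]), 'qvel': array([ 0.0006351 , -0.00198976, -0.00539199,  0.00090073, -0.00050413,
        0.00094398]), 'joint_torque': array([ 1.24418581e-03, -3.40636396e+01, -3.02795255e+01,  7.18983379e-02,
        3.04441026e-02, -1.11468453e-04]), 'tool_pos': array([5.49605935e-01, 3.07219942e-05, 2.04589863e-01]), 'ee_rot': array([-1.67266938,  1.56913861,  3.0397337 ]), 'wrist_force': array([-0.32163211,  0.26608207,  0.50433891]), 'wrist_torque': array([ 0.04034062, -0.01220862,  0.06230125]), 'width': 0.09420690281821788}
```

View pics/scene0.png

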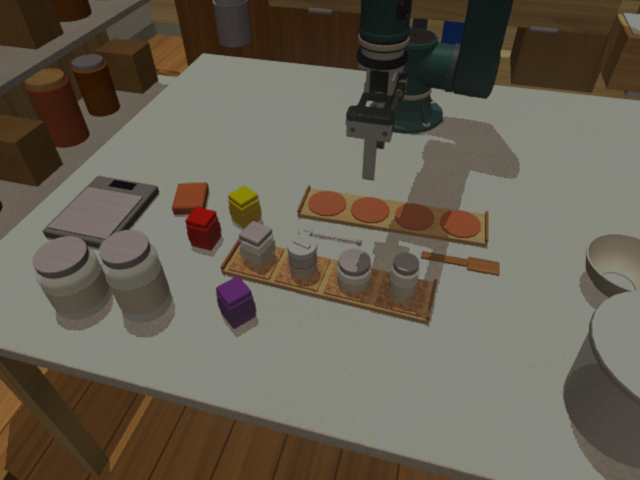

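View pics/side0.png

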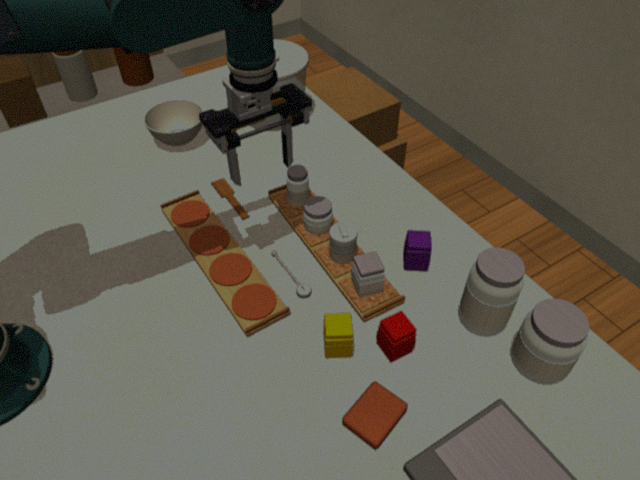

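View pics/wrist0.png

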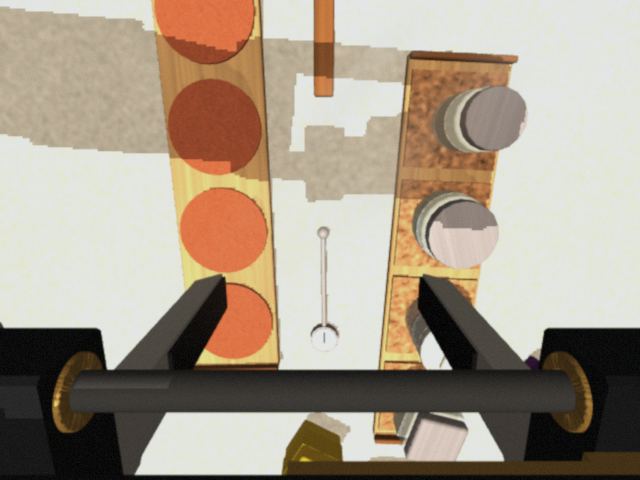

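The scene camera faces the robot, so image-right is +y, the robot's left. From the robot's left, the row on the farther rack in scene0 is:

- tall jar at (404,272)
- squat jar at (353,270)
- tub at (302,252)
- square jar at (257,243)

There are four square-jar candidates. The white-banded one at (257,243) stands on a cork pad and fits. The red (203,227), yellow (244,205) and purple (236,300) ones are off the rack and named as look-alikes. Next I'll confirm that in a crop and measure.

```bash
python3 - <<'E'
from h import *
a=cv2.imread('pics/scene0.png')[170:330,170:450]; cv2.imwrite('pics/crop0.png',cv2.resize(a,None,fx=2.8,fy=2.8,interpolation=cv2.INTER_CUBIC))
for n in ['scene','side','wrist']:
    s=dict(np.load(f'pics/{n}0.npz')); 
    im=s['pixels']; hsv=cv2.cvtColor(im,cv2.COLOR_RGB2HSV)
    m=((hsv[...,0]<10)|(hsv[...,0]>175))&(hsv[...,1]>130)&(hsv[...,2]>70)
    m=cv2.morphologyEx(m.astype(np.uint8),cv2.MORPH_OPEN,np.ones((3,3)))
    k,l,st,c=cv2.connectedComponentsWithStats(m)
    for i in range(1,k):
        if st[i,4]>400:
            cn=max(cv2.findContours((l==i).astype(np.uint8),0,2)[0],key=cv2.contourArea)
            p=cn[:,0,:].astype(float)
            w=world(s,p[:,0],p[:,1],.016); 
            (cx,cy),r=cv2.minEnclosingCircle(w[:,:2].astype(np.float32))
            wd=world(s,c[i,:1],c[i,1:]) 
            print(n,c[i].round(0),st[i,4],'circ',round(cx,4),round(cy,4),round(r,4),'depthpt',wd.round(3))
E
```

```text
side [398. 327.] 659 circ 0.6468 -0.3042 0.0343 depthpt [[ 0.618 -0.33   0.071]]
wrist [206.  27.] 4832 circ 0.4491 0.1767 0.0413 depthpt [[0.449 0.165 0.016]]
wrist [214. 126.] 6741 circ 0.4507 0.0823 0.0418 depthpt [[0.451 0.084 0.016]]
wrist [223. 229.] 4343 circ 0.4531 -0.0133 0.0415 depthpt [[ 0.453 -0.012  0.016]]
wrist [241. 324.] 3066 circ 0.4552 -0.109 0.0417 depthpt [[ 0.464 -0.112  0.015]]
```

```bash
python3 - <<'E'
from h import *
for n in ['scene','side','wrist']:
    s=dict(np.load(f'pics/{n}0.npz'))
    v,u=np.mgrid[0:480,0:640]; u=u.ravel();v=v.ravel()
    W=world(s,u,v); ok=(s['z_map'].ravel()>0)&(W[:,2]>.065)&(W[:,2]<.115)&(W[:,0]>.3)&(W[:,0]<.85)&(abs(W[:,1])<.3)
    m=ok.reshape(480,640).astype(np.uint8)
    k,l,st,c=cv2.connectedComponentsWithStats(m)
    for i in range(1,k):
        if st[i,4]>60:
            q=W[(l==i).ravel()]; zt=np.percentile(q[:,2],90); t=q[abs(q[:,2]-zt)<.004]
            uu=world(s,u[(l==i).ravel()],v[(l==i).ravel()],zt)[abs(q[:,2]-zt)<.004]
            (cx,cy),r=cv2.minEnclosingCircle(t[:,:2].astype(np.float32))
            rect=cv2.minAreaRect(t[:,:2].astype(np.float32))
            print(n,c[i].round(0),st[i,4],'ztop',zt.round(4),'circ',round(cx,4),round(cy,4),round(r,4),'rect',np.round(rect[0],4),np.round(rect[1],4),round(rect[2],1))
E
```

```text
scene [243. 195.] 356 ztop 0.0728 circ 0.5384 -0.2699 0.0315 rect [ 0.54   -0.2693] [0.0483 0.0472] 60.4
scene [256. 236.] 702 ztop 0.0885 circ 0.6546 -0.1971 0.0315 rect [ 0.6548 -0.1964] [0.0474 0.0464] 74.3
scene [302. 247.] 682 ztop 0.0875 circ 0.6634 -0.1049 0.0284 rect [ 0.6622 -0.1042] [0.0516 0.053 ] 56.0
scene [354. 261.] 680 ztop 0.0748 circ 0.6657 -0.0047 0.0301 rect [ 0.6657 -0.0054] [0.0574 0.0573] 33.0
scene [405. 268.] 761 ztop 0.1002 circ 0.6711 0.0859 0.0233 rect [0.6711 0.0852] [0.0442 0.0423] 7.9
scene [233. 290.] 624 ztop 0.0731 circ 0.7822 -0.1885 0.0305 rect [ 0.7822 -0.1891] [0.0469 0.0458] 53.3
side [297. 177.] 491 ztop 0.1013 circ 0.6684 0.0852 0.0233 rect [0.6672 0.0839] [0.0419 0.0441] 2.7
side [318. 206.] 496 ztop 0.0758 circ 0.6613 -0.006 0.0309 rect [ 0.6632 -0.0053] [0.0556 0.0599] 1.4
side [343. 234.] 614 ztop 0.088 circ 0.6584 -0.1064 0.0281 rect [ 0.6581 -0.106 ] [0.0519 0.0522] 7.1
side [419. 239.] 452 ztop 0.0737 circ 0.7783 -0.1915 0.0306 rect [ 0.7785 -0.1899] [0.0482 0.0455] 54.7
side [368. 266.] 728 ztop 0.0895 circ 0.6505 -0.1966 0.0318 rect [ 0.6508 -0.1976] [0.0465 0.046 ] 73.8
side [338. 325.] 662 ztop 0.0738 circ 0.5362 -0.2718 0.0312 rect [ 0.536  -0.2718] [0.0481 0.0452] 60.4
wrist [487. 118.] 4317 ztop 0.1011 circ 0.6694 0.0867 0.0223 rect [0.6695 0.0873] [0.0434 0.0425] 0.0
wrist [462. 233.] 3935 ztop 0.0752 circ 0.664 -0.0032 0.0292 rect [ 0.6637 -0.003 ] [0.0572 0.0568] 11.5
wrist [430. 350.] 926 ztop 0.0859 circ 0.6459 -0.1013 0.0191 rect [ 0.6409 -0.1041] [0.0198 0.0374] 30.2
wrist [434. 436.] 2851 ztop 0.0888 circ 0.6526 -0.1935 0.0309 rect [ 0.6527 -0.1942] [0.0464 0.0465] 74.7
```

View pics/crop0.png

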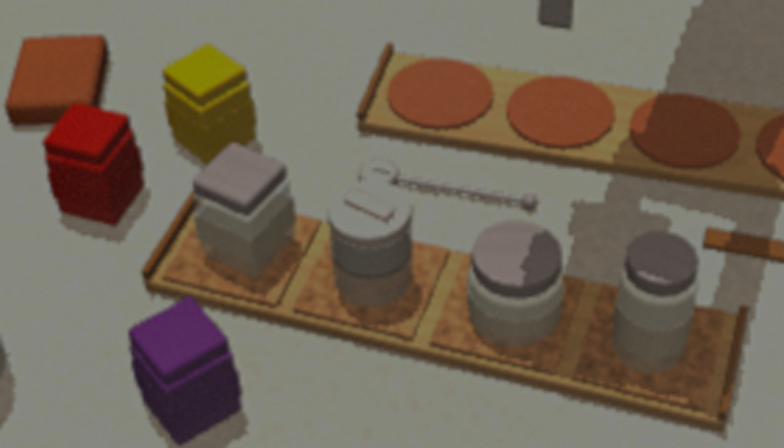

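The crop confirms it: the white-banded square jar stands on a cork pad, and its three coloured look-alikes stand off the rack. The measured top heights of 100, 75, 88 and 88 mm match the given sizes plus 16 mm. Next I'll get the tiles in the other two views and the tool axes.

```bash
python3 - <<'E'
from h import *
from scipy.spatial.transform import Rotation as Ro
print(Ro.from_euler('xyz',robot.get_obs()['ee_rot']).as_matrix().round(4))
for n in ['scene','side']:
    s=dict(np.load(f'pics/{n}0.npz')); 
    im=s['pixels']; hsv=cv2.cvtColor(im,cv2.COLOR_RGB2HSV)
    pts=[(370,210),(327,203)] if n=='scene' else [(230,269),(254,301)]
    print([hsv[b,a] for a,b in pts])
    m=((hsv[...,0]<11)|(hsv[...,0]>175))&(hsv[...,1]>110)&(hsv[...,2]>40)
    m=cv2.morphologyEx(m.astype(np.uint8),cv2.MORPH_OPEN,np.ones((3,3)))
    k,l,st,c=cv2.connectedComponentsWithStats(m)
    for i in range(1,k):
        if 300<st[i,4]<3000:
            cn=max(cv2.findContours((l==i).astype(np.uint8),0,2)[0],key=cv2.contourArea)
            p=cn[:,0,:].astype(float)
            w=world(s,p[:,0],p[:,1],.016); 
            (cx,cy),r=cv2.minEnclosingCircle(w[:,:2].astype(np.float32))
            if .35<cx<.55: print(n,c[i].round(0),st[i,4],'circ',round(cx,4),round(cy,4),round(r,4))
E
```

```text
[[-1.6e-03  1.0e+00  0.0e+00]
 [ 2.0e-04  0.0e+00 -1.0e+00]
 [-1.0e+00 -1.6e-03 -2.0e-04]]
[array([ 10, 167, 128], dtype=uint8), array([  9, 168, 129], dtype=uint8)]
scene [327. 203.] 696 circ 0.4593 -0.1101 0.0417
scene [370. 210.] 737 circ 0.4576 -0.015 0.0417
scene [414. 217.] 790 circ 0.456 0.0791 0.0421
scene [460. 223.] 825 circ 0.4533 0.1753 0.0421
[array([ 10, 177, 115], dtype=uint8), array([ 11, 206, 114], dtype=uint8)]
side [189. 212.] 586 circ 0.4478 0.1753 0.041
side [230. 269.] 883 circ 0.4518 -0.0168 0.041
side [254. 302.] 1008 circ 0.4535 -0.1129 0.041
side [374. 414.] 2004 circ 0.5139 -0.4125 0.0534
```

Tiles, averaged over the views from −y to +y: (.456,−.111), (.454,−.015), (.452,.081), (.450,.1765). Jars: tall (.6696,.0855), squat (.664,−.005), tub (.6605,−.1055), square (.6526,−.1963, turned −16°). Tool x is down, y is world +x and z is world −y. I'll start with the tall jar.

drive_tool([
  [[0,0.12,-0.086,0],[0,0.12,-0.086,0],[0,0.12,-0.086,0],[0,0.12,-0.085,0],[0,0,0,0],[0.1,0,0,0],[0.1,0,0,0],[0,0,0,0],[0,0,0,0]],
], grip=1)

```text
time: 1.05
tool_pos: [0.6692, 0.0853, 0.1553]
ee_rot: [-1.439, 1.569, -3.01]
wrist_force: [-0.5, 0.2, 0.6]
width: 0.0937
```

```bash
python3 - <<'E'
from h import *
snap('wrist','w1')
E
```

```text
(no output)
```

View pics/w1.png

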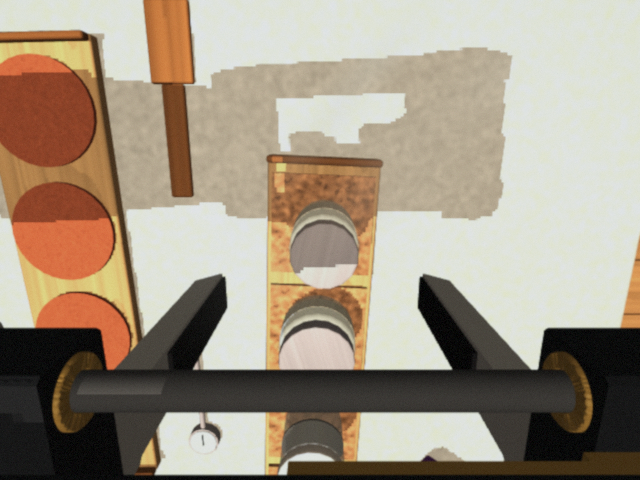

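The wrist view shows the tall jar's lid at (325,255), centred between the fingers. Now I'll check its y from depth.

```bash
cat >> h.py <<'E'
def tops(s,lo=.065,hi=.115,box=(.3,.85,-.32,.32)):
    v,u=np.mgrid[0:480,0:640]; W=world(s,u.ravel(),v.ravel())
    ok=(s['z_map'].ravel()>0)&(W[:,2]>lo)&(W[:,2]<hi)&(W[:,0]>box[0])&(W[:,0]<box[1])&(W[:,1]>box[2])&(W[:,1]<box[3])
    k,l,st,c=cv2.connectedComponentsWithStats(ok.reshape(480,640).astype(np.uint8))
    for i in range(1,k):
        if st[i,4]>60:
            q=W[(l==i).ravel()]; zt=np.percentile(q[:,2],90); t=q[abs(q[:,2]-zt)<.004][:,:2].astype(np.float32)
            (cx,cy),r=cv2.minEnclosingCircle(t); R=cv2.minAreaRect(t)
            print(c[i].round(0),st[i,4],'z',zt.round(4),'circ',round(cx,4),round(cy,4),round(r,4),'rect',np.round(R[0],4),np.round(R[1],4),round(R[2],1))
E
python3 - <<'E'
from h import *
tops(dict(np.load('pics/w1.npz')))
E
```

```text
[324. 249.] 4420 z 0.1012 circ 0.6696 0.0872 0.0221 rect [0.6697 0.0873] [0.043  0.0429] 66.7
[317. 348.] 3030 z 0.0752 circ 0.6642 -0.0019 0.0287 rect [0.6642 0.008 ] [0.0565 0.0353] 0.2
[309. 451.] 1433 z 0.0845 circ 0.6579 -0.0912 0.0246 rect [ 0.6562 -0.0831] [0.0489 0.0174] 12.3
```

drive_tool([
  [[0.06,0,-0.004,0],[0.06,0,0,0],[0.06,0,0,0],[0.06,0,0,0],[0.06,0,0,0],[0.06,0,0,0],[0.06,0,0,0],[0.053,0,0,0],[0,0,0,0],[0,0,0,0]],
])

```text
time: 2.1
tool_pos: [0.67, 0.0867, 0.037]
ee_rot: [-1.407, 1.57, -2.977]
wrist_force: [0.3, 0.3, 0.1]
width: 0.0939
```

drive_tool([
  [[0,0,0,0],[0,0,0,0],[0,0,0,0],[0,0,0,0],[0,0,0,0],[0,0,0,0],[0,0,0,0],[0,0,0,0],[0,0,0,0],[0,0,0,0]],
], grip=0)

```text
time: 3.1
tool_pos: [0.6701, 0.0867, 0.0373]
ee_rot: [1.6, 1.57, 0.029]
wrist_force: [0.8, 0.4, 0.5]
width: 0.0473
```

drive_tool([
  [[-0.06,0,0,0],[-0.06,0,0,0],[-0.06,0,0,0],[-0.06,0,0,0],[-0.08,0,0,0],[-0.08,0,0,0],[-0.08,0,0,0],[0,0,0,0]],
])

```text
time: 3.9
tool_pos: [0.6723, 0.0869, 0.1631]
ee_rot: [1.616, 1.561, 0.045]
wrist_force: [0.1, 0.1, -2.1]
width: 0.0471
```

drive_tool([
  [[0,-0.04,0.04,0],[0,-0.08,0.075,0],[0,-0.08,0.075,0],[0,-0.08,0.075,0],[0,-0.08,0.075,0],[0,-0.08,0.075,0],[0,-0.08,0.075,0],[0,-0.08,0.075,0],[0,-0.08,0.075,0],[0,-0.08,0.075,0],[0,-0.06,0.055,0],[0,-0.036,0.02,0],[0,0,0,0],[0,0,0,0]],
])

```text
time: 5.3
tool_pos: [0.4564, -0.1103, 0.1572]
ee_rot: [2.147, 1.57, 0.577]
wrist_force: [0.0, -0.0, -2.1]
width: 0.0472
```

drive_tool([
  [[0.06,0,0,0],[0.06,0,0,0],[0.06,0,0,0],[0.06,0,0,0],[0.06,0,0,0],[0.06,0,0,0],[0.05,0,0,0],[0.03,0,0,0],[0.02,0,0,0],[0.015,0,0,0],[0,0,0,0],[0,0,0,0],[0,0,0,0]],
])

```text
time: 6.6
tool_pos: [0.4565, -0.111, 0.0392]
ee_rot: [1.256, 1.569, -0.315]
wrist_force: [0.0, 0.4, -2.0]
width: 0.0473
```

```bash
python3 - <<'E'
from h import *
tops(snap('scene','s2')); tops(snap('side','d2'))
E
```

```text
[326. 185.] 279 z 0.0981 circ 0.4736 -0.1061 0.0246 rect [ 0.4761 -0.1014] [0.0165 0.0488] 61.9
[243. 195.] 359 z 0.0728 circ 0.5401 -0.2702 0.0306 rect [ 0.5397 -0.2703] [0.0468 0.0468] 59.5
[207. 218.] 178 z 0.0729 circ 0.6244 -0.3117 0.0246 rect [ 0.6243 -0.3109] [0.0481 0.0179] 0.4
[256. 236.] 707 z 0.0887 circ 0.6551 -0.1966 0.0304 rect [ 0.6545 -0.1954] [0.0467 0.0464] 74.4
[302. 247.] 691 z 0.0875 circ 0.6616 -0.1043 0.0268 rect [ 0.6614 -0.1038] [0.0499 0.0525] 49.5
[354. 261.] 684 z 0.0746 circ 0.6666 -0.0046 0.0305 rect [ 0.666  -0.0051] [0.0559 0.0583] 79.1
[156. 276.] 331 z 0.1097 circ 0.8017 -0.3191 0.0176 rect [ 0.8017 -0.3174] [0.0349 0.0048] 0.1
[233. 290.] 623 z 0.073 circ 0.7833 -0.1885 0.0303 rect [ 0.7824 -0.189 ] [0.0471 0.0458] 54.5
[318. 206.] 502 z 0.076 circ 0.6634 -0.0062 0.0297 rect [ 0.6622 -0.0069] [0.0564 0.0554] 55.9
[343. 234.] 618 z 0.088 circ 0.6581 -0.1057 0.0274 rect [ 0.6579 -0.1051] [0.05   0.0527] 87.2
[419. 239.] 453 z 0.0738 circ 0.7781 -0.1909 0.0308 rect [ 0.7785 -0.1904] [0.0487 0.0456] 54.3
[368. 266.] 725 z 0.0896 circ 0.6516 -0.1972 0.0309 rect [ 0.6513 -0.1973] [0.0475 0.0455] 74.3
[252. 279.] 932 z 0.1036 circ 0.4549 -0.1139 0.0367 rect [ 0.4545 -0.1184] [0.0709 0.0336] 7.7
[392. 319.] 218 z 0.0736 circ 0.6204 -0.3134 0.0229 rect [ 0.6206 -0.3119] [0.0163 0.0452] 89.3
[338. 325.] 661 z 0.0738 circ 0.5373 -0.271 0.0304 rect [ 0.536  -0.2715] [0.047  0.0459] 61.6
```

View pics/s2.png

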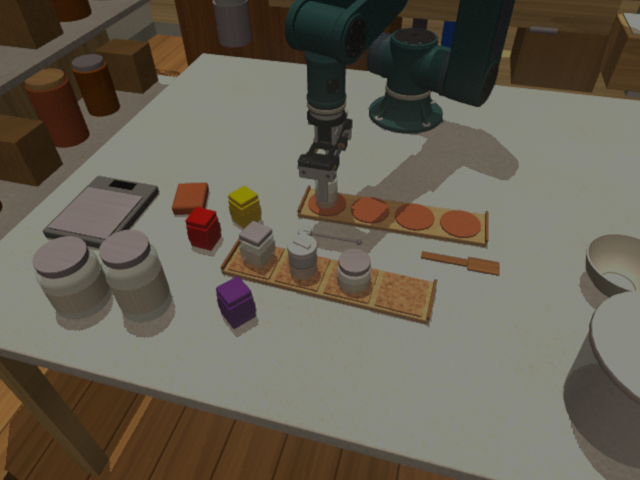

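The tall jar is held over the middle of the end tile at (327,203). I'll lower the last 2 mm and release.

drive_tool([
  [[0.004,0,0,0],[0.003,0,0,0],[0,0,0,0],[0,0,0,0]],
])

```text
time: 7.1
tool_pos: [0.4562, -0.1108, 0.0373]
ee_rot: [1.142, 1.57, -0.429]
wrist_force: [0.1, 0.2, 1.4]
width: 0.0475
```

drive_tool([
  [[0,0,0,0],[0,0,0,0],[0,0,0,0],[0,0,0,0],[0,0,0,0],[0,0,0,0],[0,0,0,0],[0,0,0,0]],
], grip=1)

```text
time: 7.9
tool_pos: [0.456, -0.1108, 0.0367]
ee_rot: [1.22, 1.571, -0.35]
wrist_force: [-0.2, -0.8, -0.8]
width: 0.0939
```

drive_tool([
  [[-0.06,0,0,0],[-0.06,0,0,0],[-0.08,0,0,0],[-0.1,0,0,0],[-0.1,0,0,0],[-0.1,0,0,0],[0,0,0,0],[0,0,0,0]],
])

```text
time: 8.7
tool_pos: [0.4561, -0.1108, 0.1616]
ee_rot: [1.299, 1.57, -0.272]
wrist_force: [0.6, 0.5, -0.7]
width: 0.0942
```

drive_tool([
  [[0,0.104,-0.053,0],[0,0.104,-0.053,0],[0,0.104,-0.053,0],[0,0.104,-0.053,0],[0,0.104,-0.053,0],[0,0.104,-0.053,0],[0,0.104,-0.053,0],[0,0.104,-0.054,0],[0,0,0,0],[0,0,0,0]],
])

```text
time: 9.7
tool_pos: [0.663, -0.0043, 0.1588]
ee_rot: [-1.58, 1.566, 3.133]
wrist_force: [-0.2, -0.3, -0.2]
width: 0.0943
```

```bash
python3 - <<'E'
from h import *
tops(snap('wrist','w3')); print('scene');tops(snap('scene','s3'),box=(.4,.5,-.2,.2)); print('side');tops(snap('side','d3'),box=(.4,.5,-.2,.2))
E
```

```text
[326. 243.] 5135 z 0.0753 circ 0.6643 -0.0032 0.0289 rect [ 0.6644 -0.0032] [0.0568 0.0572] 24.4
[319. 353.] 2014 z 0.0854 circ 0.6598 -0.0938 0.026 rect [ 0.6597 -0.085 ] [0.0517 0.0206] 0.5
[465. 447.] 1775 z 0.0729 circ 0.7809 -0.1853 0.0303 rect [ 0.7802 -0.1718] [0.0604 0.0327] 2.9
[311. 450.] 1472 z 0.0865 circ 0.6539 -0.1822 0.0232 rect [ 0.6519 -0.1734] [0.0462 0.0179] 12.5
scene
[323. 175.] 272 z 0.1003 circ 0.4578 -0.1122 0.0227 rect [ 0.4552 -0.1154] [0.0368 0.0437] 53.3
side
[251. 279.] 717 z 0.1014 circ 0.4535 -0.1133 0.0232 rect [ 0.4543 -0.1132] [0.0436 0.0429] 54.2
```

View pics/w3.png

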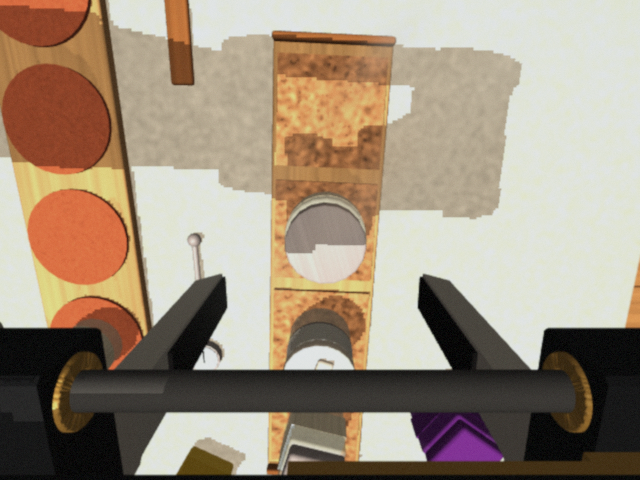

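The wrist view shows the squat lid at (326,243), central. The tall jar is within 2 mm of its tile centre in both fixed views. Going down on the squat jar.

drive_tool([
  [[0.06,0.004,0,0],[0.06,0,0,0],[0.06,0,0,0],[0.06,0,0,0],[0.06,0,0,0],[0.06,0,0,0],[0.06,0,0,0],[0.06,0,0,0],[0.03,0,0,0],[0.02,0,0,0],[0,0,0,0],[0,0,0,0]],
])

```text
time: 11.05
tool_pos: [0.6656, -0.0046, 0.03]
ee_rot: [1.473, 1.569, -0.097]
wrist_force: [-0.2, 0.2, -1.1]
width: 0.0941
```

drive_tool([
  [[0,0,0,0],[0,0,0,0],[0,0,0,0],[0,0,0,0],[0,0,0,0],[0,0,0,0],[0,0,0,0],[0,0,0,0]],
], grip=0)

```text
time: 11.85
tool_pos: [0.665, -0.0045, 0.0295]
ee_rot: [-0.249, 1.571, -1.82]
wrist_force: [-0.8, 0.1, 1.2]
width: 0.0616
```

drive_tool([
  [[-0.04,0,0,0],[-0.06,0,0,0],[-0.06,0,0,0],[-0.06,0,0,0],[-0.08,0,0,0],[-0.08,0,0,0],[-0.06,0,0,0],[-0.04,0,0,0],[0,0,0,0]],
])

```text
time: 12.75
tool_pos: [0.6661, -0.0046, 0.1519]
ee_rot: [1.485, 1.566, -0.085]
wrist_force: [-0.4, 0.7, -2.3]
width: 0.0617
```

drive_tool([
  [[0,-0.04,0.01,0],[0,-0.08,0.01,0],[0,-0.09,0.01,0],[0,-0.09,0.01,0],[0,-0.09,0,0],[0,-0.09,0,0],[0,-0.09,0,0],[0,-0.09,0,0],[0,-0.08,0,0],[0,-0.06,0,0],[0,-0.043,0,0],[0,0,0,0],[0,0,0,0]],
])

```text
time: 14.05
tool_pos: [0.4542, -0.0146, 0.1489]
ee_rot: [1.632, 1.571, 0.061]
wrist_force: [-0.1, 0.8, -2.9]
width: 0.0612
```

drive_tool([
  [[0.06,0,0,0],[0.06,0,0,0],[0.06,0,0,0],[0.06,0,0,0],[0.06,0,0,0],[0.06,0,0,0],[0.05,0,0,0],[0.03,0,0,0],[0.02,0,0,0],[0.011,0,0,0],[0,0,0,0],[0,0,0,0],[0,0,0,0]],
])

```text
time: 15.35
tool_pos: [0.4548, -0.0146, 0.0322]
ee_rot: [1.398, 1.569, -0.172]
wrist_force: [-0.1, -0.2, -3.2]
width: 0.0612
```

drive_tool([
  [[0.006,0,0,0],[0.005,0,0,0],[0,0,0,0],[0,0,0,0],[0,0,0,0]],
])

```text
time: 15.85
tool_pos: [0.4546, -0.0146, 0.0294]
ee_rot: [1.387, 1.57, -0.184]
wrist_force: [-2.3, 0.4, 3.8]
width: 0.0614
```

drive_tool([
  [[0,0,0,0],[0,0,0,0],[0,0,0,0],[0,0,0,0],[0,0,0,0],[0,0,0,0],[0,0,0,0],[0,0,0,0]],
], grip=1)

```text
time: 16.65
tool_pos: [0.4543, -0.0145, 0.0287]
ee_rot: [1.661, 1.571, 0.09]
wrist_force: [-0.6, 0.1, -0.4]
width: 0.094
```

drive_tool([
  [[-0.06,0,0,0],[-0.06,0,0,0],[-0.08,0,0,0],[-0.1,0,0,0],[-0.1,0,0,0],[-0.1,0,0,0],[0,0,0,0],[0,0,0,0]],
])

```text
time: 17.45
tool_pos: [0.4544, -0.0145, 0.1536]
ee_rot: [1.395, 1.57, -0.175]
wrist_force: [0.1, -0.4, -0.1]
width: 0.094
```

drive_tool([
  [[0,0.103,0.045,0],[0,0.103,0.045,0],[0,0.103,0.045,0],[0,0.103,0.045,0],[0,0.103,0.045,0],[0,0.103,0.045,0],[0,0.103,0.045,0],[0,0.103,0.045,0],[0,0,0,0],[0,0,0,0],[0,0,0,0]],
])

```text
time: 18.55
tool_pos: [0.659, -0.1039, 0.1526]
ee_rot: [-1.87, 1.568, 2.843]
wrist_force: [-0.2, 0.0, -0.0]
width: 0.0938
```

```bash
python3 - <<'E'
from h import *
tops(snap('wrist','w4')); print('scene');tops(snap('scene','s4'),box=(.4,.5,-.2,.2)); print('side');tops(snap('side','d4'),box=(.4,.5,-.2,.2))
E
```

```text
[ 23. 113.] 4077 z 0.0755 circ 0.4568 -0.0141 0.0287 rect [ 0.4691 -0.0165] [0.0571 0.0293] 79.0
[324. 248.] 5288 z 0.0891 circ 0.6596 -0.1018 0.0266 rect [ 0.6595 -0.1022] [0.0516 0.0514] 11.9
[ 32. 260.] 4594 z 0.101 circ 0.458 -0.1109 0.0218 rect [ 0.4669 -0.1124] [0.0433 0.023 ] 80.3
[509. 338.] 420 z 0.0729 circ 0.793 -0.1706 0.0235 rect [ 0.7936 -0.17  ] [0.0077 0.0466] 45.6
[317. 351.] 2440 z 0.0889 circ 0.6558 -0.1841 0.0249 rect [ 0.6557 -0.1776] [0.049  0.0212] 0.7
[176. 444.] 2614 z 0.0732 circ 0.5403 -0.2698 0.0295 rect [ 0.541  -0.2697] [0.047  0.0398] 60.2
scene
[326. 178.] 496 z 0.1001 circ 0.4585 -0.1134 0.0235 rect [ 0.457 -0.112] [0.0425 0.0427] 73.4
[371. 190.] 446 z 0.0744 circ 0.4557 -0.0152 0.0294 rect [ 0.4559 -0.0156] [0.056  0.0573] 22.4
side
[227. 250.] 602 z 0.0759 circ 0.4528 -0.0161 0.0299 rect [ 0.4532 -0.0164] [0.0555 0.0571] 46.9
[251. 279.] 713 z 0.1013 circ 0.4535 -0.1137 0.0231 rect [ 0.4551 -0.1134] [0.0423 0.0421] 7.7
```

View pics/w4.png

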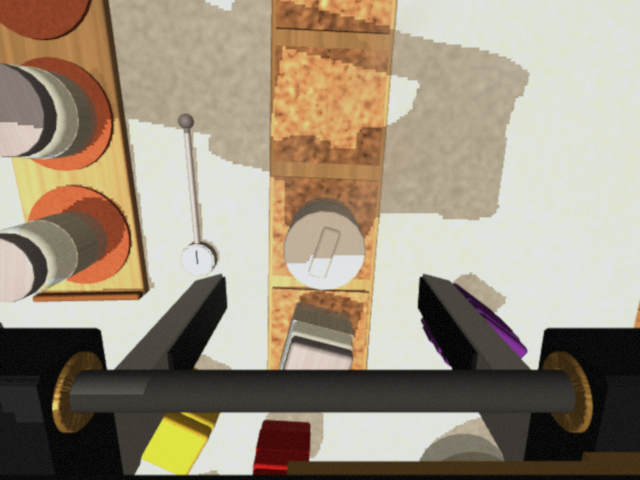

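The wrist view shows the tub lid at (324,248), central. The squat and tall jars stand within 2–3 mm of their tile centres. Going down on the tub.

drive_tool([
  [[0.06,0.003,0,0],[0.06,0,0,0],[0.06,0,0,0],[0.06,0,0,0],[0.06,0,0,0],[0.06,0,0,0],[0.06,0,0,0],[0.035,0,0,0],[0.02,0,0,0],[0,0,0,0],[0,0,0,0]],
])

```text
time: 19.8
tool_pos: [0.6616, -0.1046, 0.0357]
ee_rot: [1.35, 1.569, -0.22]
wrist_force: [-1.0, 0.4, 0.6]
width: 0.0941
```

drive_tool([
  [[0,0,0,0],[0,0,0,0],[0,0,0,0],[0,0,0,0],[0,0,0,0],[0,0,0,0],[0,0,0,0],[0,0,0,0]],
], grip=0)

```text
time: 20.6
tool_pos: [0.6608, -0.1045, 0.0351]
ee_rot: [-1.579, 1.57, 3.134]
wrist_force: [-1.0, -0.1, 1.6]
width: 0.0542
```

drive_tool([
  [[-0.04,0,0,0],[-0.06,0,0,0],[-0.06,0,0,0],[-0.06,0,0,0],[-0.08,0,0,0],[-0.08,0,0,0],[-0.06,0,0,0],[-0.04,0,0,0],[0,0,0,0]],
])

```text
time: 21.5
tool_pos: [0.6621, -0.1047, 0.1577]
ee_rot: [1.339, 1.566, -0.231]
wrist_force: [0.0, -0.3, -1.1]
width: 0.0545
```

drive_tool([
  [[0,-0.04,-0.036,0],[0,-0.07,-0.062,0],[0,-0.08,-0.071,0],[0,-0.08,-0.071,0],[0,-0.08,-0.071,0],[0,-0.08,-0.071,0],[0,-0.08,-0.071,0],[0,-0.08,-0.071,0],[0,-0.08,-0.071,0],[0,-0.08,-0.071,0],[0,-0.05,-0.045,0],[0,-0.035,-0.031,0],[0,0,0,0],[0,0,0,0]],
])

```text
time: 22.9
tool_pos: [0.4527, 0.0807, 0.155]
ee_rot: [0.82, 1.57, -0.751]
wrist_force: [-0.2, -0.6, -2.6]
width: 0.0538
```

Lowering by .12 m (.478), with a small allowance left.

drive_tool([
  [[0.06,0,0,0],[0.06,0,0,0],[0.06,0,0,0],[0.06,0,0,0],[0.06,0,0,0],[0.06,0,0,0],[0.05,0,0,0],[0.03,0,0,0],[0.02,0,0,0],[0.013,0,0,0],[0,0,0,0],[0,0,0,0],[0,0,0,0]],
])

```text
time: 24.2
tool_pos: [0.4528, 0.0811, 0.0374]
ee_rot: [1.615, 1.569, 0.044]
wrist_force: [-0.1, 0.0, -1.6]
width: 0.0544
```

drive_tool([
  [[0.005,0,0,0],[0.004,0,0,0],[0,0,0,0],[0,0,0,0],[0,0,0,0]],
])

```text
time: 24.7
tool_pos: [0.4525, 0.081, 0.0349]
ee_rot: [1.612, 1.57, 0.041]
wrist_force: [-0.8, 0.3, 1.9]
width: 0.054
```

drive_tool([
  [[0,0,0,0],[0,0,0,0],[0,0,0,0],[0,0,0,0],[0,0,0,0],[0,0,0,0],[0,0,0,0],[0,0,0,0]],
], grip=1)

```text
time: 25.5
tool_pos: [0.4523, 0.081, 0.0345]
ee_rot: [1.55, 1.571, -0.021]
wrist_force: [0.0, 0.4, -1.1]
width: 0.094
```

drive_tool([
  [[-0.06,0,0,0],[-0.06,0,0,0],[-0.08,0,0,0],[-0.1,0,0,0],[-0.1,0,0,0],[-0.1,0,0,0],[0,0,0,0],[0,0,0,0]],
])

```text
time: 26.3
tool_pos: [0.4524, 0.081, 0.1594]
ee_rot: [1.569, 1.57, -0.002]
wrist_force: [0.3, 0.2, -0.6]
width: 0.0941
```

drive_tool([
  [[0,0.067,0.0925,0],[0,0.067,0.0925,0],[0,0.067,0.0925,0],[0,0.067,0.0925,0],[0,0.067,0.0925,0],[0,0.067,0.0925,0],[0,0.067,0.0925,0],[0,0.067,0.0925,0],[0,0.067,0.0925,0],[0,0.067,0.0925,0],[0,0.067,0.0925,0],[0,0.067,0.0925,0],[0,0,0,0.0145],[0,0,0,0.0145],[0,0,0,0.0145],[0,0,0,0],[0,0,0,0]],
])

```text
time: 28.0
tool_pos: [0.6525, -0.1962, 0.1575]
ee_rot: [-1.666, 1.568, 2.775]
wrist_force: [-0.1, 0.8, 0.1]
width: 0.0938
```

```bash
python3 - <<'E'
from h import *
from scipy.spatial.transform import Rotation as Ro
tops(snap('wrist','w5')); print(Ro.from_euler('xyz',robot.get_obs()['ee_rot']).as_matrix().round(3));print('scene');tops(snap('scene','s5'),box=(.4,.5,-.2,.2)); print('side');tops(snap('side','d5'),box=(.4,.5,-.2,.2))
E
```

```text
[501. 183.] 4734 z 0.0731 circ 0.7804 -0.1872 0.0311 rect [ 0.7804 -0.1872] [0.0459 0.047 ] 53.4
[ 24. 204.] 3372 z 0.1004 circ 0.4665 -0.1151 0.019 rect [ 0.4716 -0.1174] [0.0378 0.0117] 66.5
[324. 245.] 4976 z 0.0892 circ 0.6528 -0.195 0.0307 rect [ 0.6529 -0.1948] [0.0454 0.046 ] 74.2
[219. 357.] 976 z 0.0732 circ 0.5498 -0.2618 0.0183 rect [ 0.5505 -0.259 ] [0.0199 0.0344] 74.3
[534. 352.] 284 z 0.0818 circ 0.7807 -0.3177 0.0047 rect [ 0.7809 -0.3183] [0.0091 0.0024] 18.9
[[-0.002  0.963 -0.268]
 [ 0.001 -0.268 -0.963]
 [-1.    -0.002 -0.   ]]
scene
[326. 178.] 500 z 0.1002 circ 0.4593 -0.1134 0.023 rect [ 0.4582 -0.112 ] [0.0422 0.042 ] 60.0
[371. 189.] 438 z 0.0747 circ 0.4562 -0.0146 0.0299 rect [ 0.4559 -0.015 ] [0.0579 0.0564] 11.2
[418. 194.] 517 z 0.0872 circ 0.4539 0.0802 0.0274 rect [0.4534 0.0812] [0.0503 0.05  ] 14.6
side
[205. 218.] 574 z 0.0882 circ 0.4495 0.0788 0.0275 rect [0.4503 0.0795] [0.0518 0.0515] 26.6
[227. 250.] 609 z 0.0759 circ 0.4533 -0.0164 0.0299 rect [ 0.4529 -0.0159] [0.0575 0.0567] 89.5
[251. 278.] 704 z 0.1013 circ 0.4534 -0.1125 0.0235 rect [ 0.4552 -0.1132] [0.0436 0.0434] 20.4
```

View pics/w5.png

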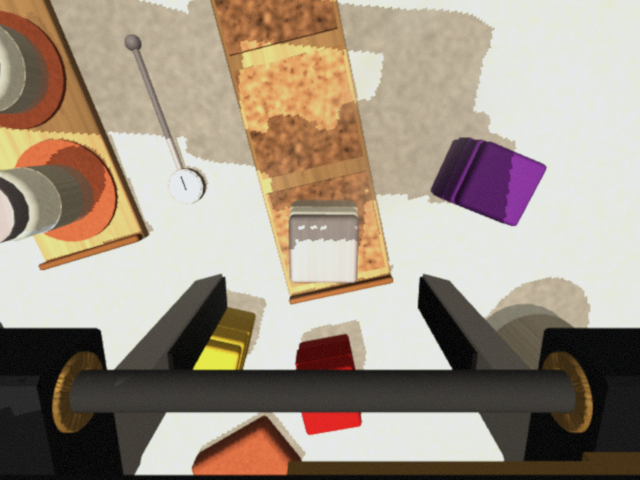

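The white-banded square jar, with its lid at (324,245), is central and aligned with the jaws. Yellow (225,340), red (330,385) and purple (490,180) are all clear of the fingers. Going down.

drive_tool([
  [[0.06,0,0,0],[0.06,0,0,0],[0.06,0,0,0],[0.06,0,0,0],[0.06,0,0,0],[0.06,0,0,0],[0.06,0,0,0],[0.04,0,0,0],[0.03,0,0,0],[0,0,0,0],[0,0,0,0]],
])

```text
time: 29.25
tool_pos: [0.6536, -0.1966, 0.0374]
ee_rot: [1.545, 1.57, -0.299]
wrist_force: [-0.3, 0.7, -0.5]
width: 0.0936
```

drive_tool([
  [[0,0,0,0],[0,0,0,0],[0,0,0,0],[0,0,0,0],[0,0,0,0],[0,0,0,0],[0,0,0,0],[0,0,0,0],[0,0,0,0]],
], grip=0)

```text
time: 30.15
tool_pos: [0.6532, -0.1965, 0.037]
ee_rot: [-1.356, 1.571, 3.083]
wrist_force: [-0.2, 0.0, 0.9]
width: 0.0479
```

drive_tool([
  [[-0.04,0,0,0],[-0.06,0,0,0],[-0.06,0,0,0],[-0.06,0,0,0],[-0.08,0,0,0],[-0.08,0,0,0],[-0.08,0,0,0],[-0.06,0,0,0],[0,0,0,0]],
])

```text
time: 31.05
tool_pos: [0.6549, -0.1971, 0.1717]
ee_rot: [1.469, 1.563, -0.375]
wrist_force: [-0.2, -1.1, -1.2]
width: 0.0482
```

drive_tool([
  [[0,0,0,-0.0145],[0,0,0,-0.0145],[0,0,0,-0.0145],[0,0,0,0],[0,0,0,0]],
])

```text
time: 31.55
tool_pos: [0.653, -0.1964, 0.1662]
ee_rot: [-1.966, 1.57, 2.744]
wrist_force: [-0.3, 0.5, -2.2]
width: 0.0474
```

drive_tool([
  [[0,-0.028,-0.053,0],[0,-0.054,-0.099,0],[0,-0.054,-0.099,0],[0,-0.054,-0.099,0],[0,-0.054,-0.099,0],[0,-0.054,-0.099,0],[0,-0.054,-0.099,0],[0,-0.054,-0.099,0],[0,-0.054,-0.099,0],[0,-0.054,-0.099,0],[0,-0.054,-0.099,0],[0,-0.054,-0.099,0],[0,-0.054,-0.099,0],[0,-0.054,-0.099,0],[0,-0.054,-0.099,0],[0,-0.028,-0.053,0],[0,0,0,0],[0,0,0,0]],
])

```text
time: 33.35
tool_pos: [0.4504, 0.1762, 0.167]
ee_rot: [0.774, 1.57, -0.797]
wrist_force: [0.9, -0.5, -1.6]
width: 0.0477
```

Lowering .167→.037 (.52), leaving about 1.5 mm.

drive_tool([
  [[0.06,0,0,0],[0.06,0,0,0],[0.06,0,0,0],[0.06,0,0,0],[0.06,0,0,0],[0.06,0,0,0],[0.06,0,0,0],[0.04,0,0,0],[0.03,0,0,0],[0.02,0,0,0],[0.004,0,0,0],[0,0,0,0],[0,0,0,0],[0,0,0,0]],
])

```text
time: 34.75
tool_pos: [0.4507, 0.1767, 0.0391]
ee_rot: [1.785, 1.569, 0.215]
wrist_force: [0.1, 0.0, -2.7]
width: 0.0477
```

drive_tool([
  [[0.004,0,0,0],[0.004,0,0,0],[0,0,0,0],[0,0,0,0],[0,0,0,0]],
])

```text
time: 35.25
tool_pos: [0.4505, 0.1766, 0.037]
ee_rot: [1.884, 1.57, 0.313]
wrist_force: [-0.6, 0.8, 2.6]
width: 0.0477
```

drive_tool([
  [[0,0,0,0],[0,0,0,0],[0,0,0,0],[0,0,0,0],[0,0,0,0],[0,0,0,0],[0,0,0,0],[0,0,0,0]],
], grip=1)

```text
time: 36.05
tool_pos: [0.4503, 0.1765, 0.0365]
ee_rot: [1.384, 1.571, -0.187]
wrist_force: [-0.1, -0.1, 1.3]
width: 0.0942
```

drive_tool([
  [[-0.06,0,0,0],[-0.06,0,0,0],[-0.08,0,0,0],[-0.1,0,0,0],[-0.1,0,0,0],[-0.1,0,0,0],[-0.1,0,0,0],[0,0.1,0,0],[0,0.1,0,0],[0,0.1,0,0],[0,0.1,0,0],[0,0.1,0,0],[0,0.1,0,0],[0,0,0,0],[0,0,0,0]],
])

```text
time: 37.55
tool_pos: [0.5999, 0.1764, 0.1858]
ee_rot: [-1.484, 1.569, -3.055]
wrist_force: [0.7, 0.5, 0.7]
width: 0.0938
```

```bash
python3 - <<'E'
from h import *
for n in ['scene','side']: print(n);tops(snap(n,n+'6'),box=(.4,.5,-.2,.25))
E
```

```text
scene
[326. 178.] 501 z 0.1002 circ 0.458 -0.112 0.0221 rect [ 0.4588 -0.1124] [0.0406 0.0418] 14.8
[371. 189.] 441 z 0.0745 circ 0.4556 -0.0148 0.0303 rect [ 0.4562 -0.0149] [0.0556 0.0564] 11.1
[418. 194.] 520 z 0.0869 circ 0.4561 0.0813 0.0286 rect [0.4544 0.0805] [0.0525 0.0485] 16.3
[462. 200.] 411 z 0.0881 circ 0.4515 0.1711 0.0272 rect [0.4523 0.1698] [0.0355 0.0468] 84.9
side
[185. 192.] 540 z 0.0895 circ 0.4495 0.1746 0.0305 rect [0.4488 0.1747] [0.0458 0.0487] 1.3
[205. 218.] 579 z 0.088 circ 0.4508 0.0798 0.0276 rect [0.4507 0.0794] [0.0529 0.0514] 72.7
[227. 250.] 613 z 0.0761 circ 0.4535 -0.0158 0.0298 rect [ 0.4529 -0.0163] [0.0563 0.0576] 15.4
[251. 279.] 711 z 0.1014 circ 0.4547 -0.113 0.0225 rect [ 0.4543 -0.1128] [0.0429 0.0432] 41.0
```

View pics/scene6.png

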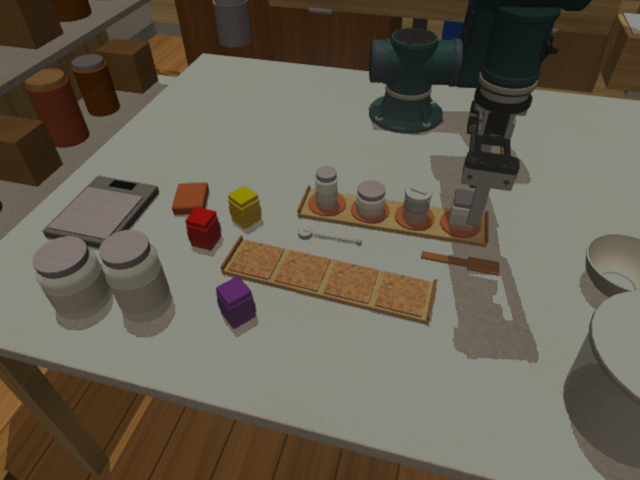

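All four stand upright on their tiles in reverse order: tall (326,178), squat (371,189), tub (418,194) and square (462,200, partly behind a finger). The lid heights are right, and the arm is clear of everything.

```bash
python3 -c "
from bench import robot
robot.close_job(); print(robot.get_obs()['time'])"
```

```text
the job is handed in; nothing more can be done
the job is handed in; nothing more can be done
```

The three jars and the tub are on the terracotta tiles in reverse order, and I handed the job in at about 38 s of the 96 s allowed. From the robot's left the row is now square, tub, squat, tall. Each was gripped on its body, lifted clear and set down without tipping.

In the last pictures all four stood upright, with lid heights within about 2 mm of standing on the tiles. Measured centres were within about 3 mm of the tile centres, against the 12 mm allowed. The scene and side views disagree with each other by 2–6 mm.

Two readings are weaker:
- **Square jar:** a finger partly hid it in the scene view, which read about 4–5 mm off in y. That leaves the side view as the clean check, within 2 mm.
- **Tub:** the side-view tile mask missed its tile, so in that view I compared it only with the averaged tile position.

The purple, red and yellow look-alikes were not touched. The hand-in reported no verdict.

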